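# Share out milling balls with the shaker

### The arm

A 6-joint arm with a two-finger parallel gripper is mounted at the origin on a cart in front of the work surface, level with it; the furniture and walls round the work are solid. World frame = base frame: x ahead of the robot, y to its left, z up, the work surface at z = 0. Lengths are in m, angles in rad, forces in N, time in s.
With the tool pointing down it reaches from about 0.425 to 1.125 m from the base axis. Payload 14.9 kg.
Tool frame: the origin (TCP) lies between the finger pads; the fingertips stand 8 mm ahead of it and the grasp point (between the pads) lies 11 mm behind it; z points along the fingers, y is the line along which they close (so a half turn about z gives the same grasp; the last joint's range is limited). The gripper opens to 91 mm and grips with 3 to 60 N. Pads are 32 mm wide; open, the fingers measure 118 mm over their backs; the gripper's body (76 mm by 178 mm) begins 60 mm behind the grasp point.
Start: joints at [1.301, 0.379, 1.734, -0, 1.028, -0.033], TCP at [0.164, 0.68, 0.222] pointing down, gripper open.
Joint ranges: [-2.77, 2.77], [-0.74, 2.19], [0, 2.66], [-1.06, 4.2], [0.31, 2.87], [-3.08, 3.08]. Speed limits (rad/s): [1.89, 1.89, 2.39, 3.14, 3.14, 3.14].

### API

Orientations are given as a unit quaternion [w, x, y, z].
In Python, from rig import env, imaging gives the robot as it stands.
- The arm moves only by the shell command python3 -m handwheel 'ROWS' [FORCE]. ROWS is JSON, one flat list of numbers, 5 for each row, row after row: the shift along the tool's x, y, z in m, then the turn about the tool's z in degrees, then the closure, from -1 (fully open) to 1 (shut). A call has exactly 8 rows; each row shifts and turns the commanded pose from where the row before left it, along the tool's axes as they then stand; what a row does not reach is not made up. A row lasts 1/10 s, in which the tool goes at most 50 mm and 8.59 degrees, less where a joint would pass 70% of its speed; a pose out of reach is approached as far as the arm can. A call with a gripper value outside its range is refused whole. The fingers move at their own pace and stop on an object; FORCE is the grip in N (left out, the last holds). Time passes only in rows, so rows that do not move let the fingers close, or fill a call up. It gives the time, the measured TCP pose, the force, the opening and the grip force at its end, in the units of the state.
- env.state(): the state, without advancing time (a new reading comes with each control period).
- imaging.camera(name): name is "scene" or "top" or "wrist"; returns the picture (420x560x3 uint8, red, green, blue); there is no depth.
- imaging.camera_params(name): a dict with "fx", "fy", "cx", "cy" (pixels), "extrinsics" (4x4, takes a point from world to camera coordinates). Camera axes: x right, y down, z forward; pixel columns grow to the right and rows downward; lengths in m; the calibration is good to about 2 mm. A picture is of the moment at which its call begins: read the wrist's pose just before it. camera_params takes no time and is no camera call; for the wrist camera it gives the pose at the moment of the call.
- env.close_job(): hands the job in; it is judged then, once.
The state is a dict: "time": time; "joint_positions": joint angles; "dq": joint speeds; "joint_torque": joint torques, N m; "tool_pos": TCP position; "tool_rot": TCP orientation; "contact_force": force on the tool from outside, world axes, zero at the start; "torque": the same for the moment, N m; "gripper_width": opening from 0.0 (shut) to 1.0 (fully open); "grip_force": force on a finger pad.
Only numpy, scipy, OpenCV 4.12 (cv2) and the standard library are available. Lean on these libraries where they do the work, as an engineer would, in place of code of your own. Each camera call takes 0.05 s, during which the arm holds its last target. There are 200 camera calls.

### The job

Pick up the blue shaker with the white milling balls and shake the balls out over the steel tray, evenly over its two bays: three in each is best, two and four will do, and none may miss the tray. Then put the shaker back down upright on the bench and let go.

Things in the scene. Friction and masses are not known exactly. Their poses are not given: they have to be found in the camera images.
- shaker_blue_center (a point): Blue open-topped shaker with six white balls in it: flat parallel sides, 82 long, 57 wide (rims 59), 42 high, 0.12 kg. This is its centre, 20 above its underside: grip here across the width. x points from the mouth to the closed back, y across, z up. A like orange shaker near by is empty.
- shaker_blue_mouth (a point): Middle of the mouth's edge of the blue shaker, 41 towards -x of its centre and 6 lower; axes as there. Behind it a ramp falls 14 degrees to the front trough, then a 32 degree one to the rear trough; three balls in each. Mouth tipped down 23 degrees: only the front row rolls out; 45 degrees: the rear row too. They roll freely, up to 0.7 m/s.
- tray: Steel tray fixed on the bench, black inside, 110 (its x) by 200 (its y); walls 3 thick, 32 high; floor 4 thick; wire handles on the short sides. A wall across the middle (y = 0), also 32 high, parts it into two bays of 104 by 97, centred at y = +50 and -50. Origin: centre of its underside. z up. A tall fixed pipette stand rises 0.3 m to its left (+y of the robot).
- ball_0: White ceramic milling ball, 15 in diameter, 11 g, at the start in the front row in the blue shaker. Origin at its centre.
- ball_1: White ceramic milling ball, 15 in diameter, 11 g, at the start in the front row in the blue shaker. Origin at its centre.
- ball_2: White ceramic milling ball, 15 in diameter, 11 g, at the start in the front row in the blue shaker. Origin at its centre.
- ball_3: White ceramic milling ball, 15 in diameter, 11 g, at the start in the rear row in the blue shaker. Origin at its centre.
- ball_4: White ceramic milling ball, 15 in diameter, 11 g, at the start in the rear row in the blue shaker. Origin at its centre.
- ball_5: White ceramic milling ball, 15 in diameter, 11 g, at the start in the rear row in the blue shaker. Origin at its centre.

How it is judged:
On the way, in this order (a step that is already met when the one before it is completed fails the run):
1. the blue shaker is lifted clear of the bench and held over the tray (height (world z) of shaker_blue_center above 0.055 m and horizontal distance between shaker_blue_center and tray below 0.12 m), for 0.2 s.
2. all six balls lie in the tray, at least two in each bay, while the shaker is still held up (x of ball_0 in the frame of tray between -0.054 and 0.054 m and y of ball_0 in the frame of tray between -0.099 and 0.099 m and z of each of ball_0, ball_1, ball_2, ball_3, ball_4, ball_5 in the frame of tray below 0.032 m and x of ball_1 in the frame of tray between -0.054 and 0.054 m and y of ball_1 in the frame of tray between -0.099 and 0.099 m and x of ball_2 in the frame of tray between -0.054 and 0.054 m and y of ball_2 in the frame of tray between -0.099 and 0.099 m and x of ball_3 in the frame of tray between -0.054 and 0.054 m and y of ball_3 in the frame of tray between -0.099 and 0.099 m and x of ball_4 in the frame of tray between -0.054 and 0.054 m and y of ball_4 in the frame of tray between -0.099 and 0.099 m and x of ball_5 in the frame of tray between -0.054 and 0.054 m and y of ball_5 in the frame of tray between -0.099 and 0.099 m and (y of each of ball_0, ball_1 in the frame of tray above 0 m or y of each of ball_0, ball_2 in the frame of tray above 0 m or y of each of ball_0, ball_3 in the frame of tray above 0 m or y of each of ball_0, ball_4 in the frame of tray above 0 m or y of each of ball_0, ball_5 in the frame of tray above 0 m or y of each of ball_1, ball_2 in the frame of tray above 0 m or y of each of ball_1, ball_3 in the frame of tray above 0 m or y of each of ball_1, ball_4 in the frame of tray above 0 m or y of each of ball_1, ball_5 in the frame of tray above 0 m or y of each of ball_2, ball_3 in the frame of tray above 0 m or y of each of ball_2, ball_4 in the frame of tray above 0 m or y of each of ball_2, ball_5 in the frame of tray above 0 m or y of each of ball_3, ball_4 in the frame of tray above 0 m or y of each of ball_3, ball_5 in the frame of tray above 0 m or y of each of ball_4, ball_5 in the frame of tray above 0 m) and (y of each of ball_0, ball_1 in the frame of tray below 0 m or y of each of ball_0, ball_2 in the frame of tray below 0 m or y of each of ball_0, ball_3 in the frame of tray below 0 m or y of each of ball_0, ball_4 in the frame of tray below 0 m or y of each of ball_0, ball_5 in the frame of tray below 0 m or y of each of ball_1, ball_2 in the frame of tray below 0 m or y of each of ball_1, ball_3 in the frame of tray below 0 m or y of each of ball_1, ball_4 in the frame of tray below 0 m or y of each of ball_1, ball_5 in the frame of tray below 0 m or y of each of ball_2, ball_3 in the frame of tray below 0 m or y of each of ball_2, ball_4 in the frame of tray below 0 m or y of each of ball_2, ball_5 in the frame of tray below 0 m or y of each of ball_3, ball_4 in the frame of tray below 0 m or y of each of ball_3, ball_5 in the frame of tray below 0 m or y of each of ball_4, ball_5 in the frame of tray below 0 m) and height (world z) of shaker_blue_center above 0.045 m), for 0.2 s.
At the end, for the whole second after the job is handed in: All six balls lie within the tray's walls and below its rim, at least two in each bay; the blue shaker stands on the bench (not in or on the tray), upright within 10 degrees, released and at rest (x of ball_0 in the frame of tray between -0.054 and 0.054 m and y of ball_0 in the frame of tray between -0.099 and 0.099 m and z of each of ball_0, ball_1, ball_2, ball_3, ball_4, ball_5 in the frame of tray below 0.032 m and x of ball_1 in the frame of tray between -0.054 and 0.054 m and y of ball_1 in the frame of tray between -0.099 and 0.099 m and x of ball_2 in the frame of tray between -0.054 and 0.054 m and y of ball_2 in the frame of tray between -0.099 and 0.099 m and x of ball_3 in the frame of tray between -0.054 and 0.054 m and y of ball_3 in the frame of tray between -0.099 and 0.099 m and x of ball_4 in the frame of tray between -0.054 and 0.054 m and y of ball_4 in the frame of tray between -0.099 and 0.099 m and x of ball_5 in the frame of tray between -0.054 and 0.054 m and y of ball_5 in the frame of tray between -0.099 and 0.099 m and (y of each of ball_0, ball_1 in the frame of tray above 0 m or y of each of ball_0, ball_2 in the frame of tray above 0 m or y of each of ball_0, ball_3 in the frame of tray above 0 m or y of each of ball_0, ball_4 in the frame of tray above 0 m or y of each of ball_0, ball_5 in the frame of tray above 0 m or y of each of ball_1, ball_2 in the frame of tray above 0 m or y of each of ball_1, ball_3 in the frame of tray above 0 m or y of each of ball_1, ball_4 in the frame of tray above 0 m or y of each of ball_1, ball_5 in the frame of tray above 0 m or y of each of ball_2, ball_3 in the frame of tray above 0 m or y of each of ball_2, ball_4 in the frame of tray above 0 m or y of each of ball_2, ball_5 in the frame of tray above 0 m or y of each of ball_3, ball_4 in the frame of tray above 0 m or y of each of ball_3, ball_5 in the frame of tray above 0 m or y of each of ball_4, ball_5 in the frame of tray above 0 m) and (y of each of ball_0, ball_1 in the frame of tray below 0 m or y of each of ball_0, ball_2 in the frame of tray below 0 m or y of each of ball_0, ball_3 in the frame of tray below 0 m or y of each of ball_0, ball_4 in the frame of tray below 0 m or y of each of ball_0, ball_5 in the frame of tray below 0 m or y of each of ball_1, ball_2 in the frame of tray below 0 m or y of each of ball_1, ball_3 in the frame of tray below 0 m or y of each of ball_1, ball_4 in the frame of tray below 0 m or y of each of ball_1, ball_5 in the frame of tray below 0 m or y of each of ball_2, ball_3 in the frame of tray below 0 m or y of each of ball_2, ball_4 in the frame of tray below 0 m or y of each of ball_2, ball_5 in the frame of tray below 0 m or y of each of ball_3, ball_4 in the frame of tray below 0 m or y of each of ball_3, ball_5 in the frame of tray below 0 m or y of each of ball_4, ball_5 in the frame of tray below 0 m) and angle between shaker_blue_center's own z axis and vertical below 0.17 rad and height (world z) of shaker_blue_center below 0.0235 m and linear speed of shaker_blue below 0.02 m/s); the robot touches nothing.
It also fails if it takes over 61 s, if anything falls off the work surface, if the arm or the gripper's body presses on something with over 40 N, if the wrist force passes 120 N, or if a joint passes its speed limit or range.

## Working session

There is one attempt and no reset: what is moved stays moved. The work goes in short steps, Python scripts to look and compute and a shell command to move; the robot and the scene stay as the last step left them, time stands still between calls to the robot, and variables do not carry over. Pictures are saved under pics/ and viewed, at most 10 in all, crops included, and the job is handed in when it is done.

```bash
mkdir -p pics; ls
cat > h.py <<'E'
from rig import env, imaging
import numpy as np, cv2
def shot(n,f,crop=None,s=1):
    p=imaging.camera_params(n); im=imaging.camera(n)[:,:,::-1]
    if crop: im=im[crop[1]:crop[3],crop[0]:crop[2]]
    cv2.imwrite('pics/'+f,cv2.resize(im,None,fx=s,fy=s,interpolation=cv2.INTER_CUBIC)); return p
def px2w(p,uv,z):
    E=np.array(p['extrinsics']);R,t=E[:3,:3],E[:3,3];c=-R.T@t
    d=R.T@np.array([(uv[0]-p['cx'])/p['fx'],(uv[1]-p['cy'])/p['fy'],1]); return c+d*(z-c[2])/d[2]
def w2px(p,X):
    E=np.array(p['extrinsics']);q=E[:3,:3]@np.array(X)+E[:3,3];return np.array([p['fx']*q[0]/q[2]+p['cx'],p['fy']*q[1]/q[2]+p['cy']])
E
python3 - <<'E'
from h import *
shot('top','top1.png',s=1.4);shot('scene','sc1.png',s=1.4)
s=env.state();print(s['tool_pos'],s['tool_rot'],s['time'])
p=imaging.camera_params('top');print(px2w(p,(280,210),0),px2w(p,(0,0),0),px2w(p,(560,420),0))
E
```

```text
pics
[0.16411709 0.68015814 0.22137111] [-7.73209666e-05  1.18129627e-01  9.92998076e-01 -4.54178814e-04] 0.1
[ 0.5151167  -0.16145993  0.        ] [0.90117447 0.3776848  0.        ] [ 0.16519344 -0.65014141  0.        ]
```

View pics/top1.png

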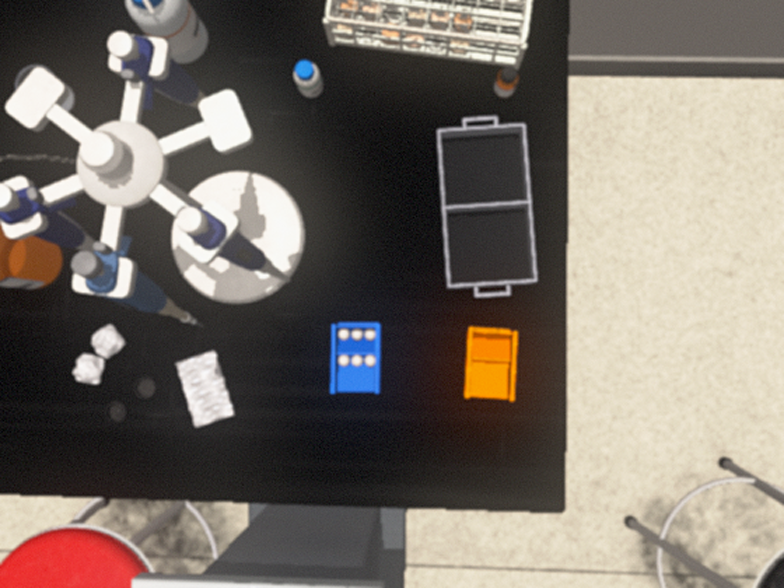

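View pics/sc1.png

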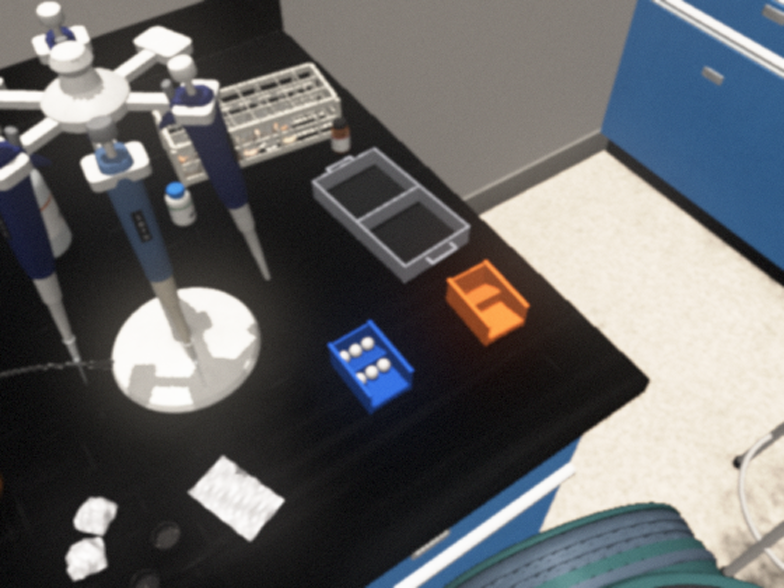

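Run:
```python
from h import *
p=imaging.camera_params('top');f=lambda u,v,z:px2w(p,(u/1.4,v/1.4),z)[:2].round(4)
im=imaging.camera('top')
h=cv2.cvtColor(im,cv2.COLOR_RGB2HSV)
m=cv2.inRange(h,(100,150,80),(125,255,255));m[:225]=0;m[290:]=0;m[:,:225]=0;m[:,285:]=0
m=cv2.morphologyEx(m,cv2.MORPH_CLOSE,np.ones((9,9)))
r=cv2.minAreaRect(max(cv2.findContours(m,0,2)[0],key=cv2.contourArea));print(r)
for z in (.03,.042):
  b=np.array([px2w(p,q,z)[:2] for q in cv2.boxPoints(r)]);print('blue',z,b.mean(0),b.round(4).tolist())
for n,q in dict(tl=(438,128),tr=(525,124),br=(537,284),bl=(449,288),ml=(444,206),mr=(531,203)).items(): print(n,f(*q,.032))
print('vial',f(506,85,.03),'bluecap',f(308,80,.04),'rack',f(525,62,.05),'rackL',f(330,45,.05),'orange',f(491,364,.03),'edge',f(567,300,0))
print('balls',[f(*q,.02) for q in ((344,335),(357,335),(370,334),(344,360),(357,360),(370,360))])
E=np.array(p['extrinsics']);print('cam',-E[:3,:3].T@E[:3,3])
for z in (.1,.2,.3): print('pip',z,f(195,322,z),f(75,260,z),f(290,280,z),f(240,100,z))
```

```text
((253.5, 255.0), (52.0, 37.0), 90.0)
blue 0.03 [ 0.43408734 -0.11864636] [[0.4781, -0.0852], [0.4796, -0.1495], [0.3902, -0.1518], [0.3885, -0.088]]
blue 0.042 [ 0.43428431 -0.11969158] [[0.4776, -0.0867], [0.4791, -0.1501], [0.391, -0.1524], [0.3894, -0.0895]]
tl [ 0.7233 -0.2153]
tr [ 0.73  -0.324]
br [ 0.529  -0.3408]
bl [ 0.5217 -0.2329]
ml [ 0.6241 -0.2247]
mr [ 0.6299 -0.3325]
vial [ 0.7806 -0.2999] bluecap [ 0.78   -0.0503] rack [ 0.8023 -0.3205] rackL [ 0.8213 -0.0781] orange [ 0.4296 -0.2861] edge [ 0.5124 -0.3845]
balls [array([ 0.4608, -0.1034]), array([ 0.4612, -0.1197]), array([ 0.4629, -0.1359]), array([ 0.4297, -0.1043]), array([ 0.4301, -0.1206]), array([ 0.4305, -0.1368])]
cam [ 0.44822556 -0.19367122  0.89135155]
pip 0.1 [0.4704 0.06  ] [0.539  0.2037] [ 0.5211 -0.0477] [0.7316 0.0188]
pip 0.2 [0.4676 0.0279] [0.5275 0.1535] [ 0.5119 -0.0662] [ 0.6958 -0.0081]
pip 0.3 [ 0.4648 -0.0041] [0.516  0.1033] [ 0.5027 -0.0846] [ 0.66   -0.0349]
```

```bash
python3 -m handwheel '[0,0,-0.045,-7.5,-1, 0,0,-0.045,-7.5,-1, 0,0,-0.045,0,-1, 0,0,-0.045,0,-1, -0.026,-0.04,0,0,-1, -0.026,-0.04,0,0,-1, -0.026,-0.04,0,0,-1, -0.026,-0.04,0,0,-1]' 40
```

```text
time: 0.95
tool_pos: [0.2727, 0.5214, 0.4017]
tool_rot: [-0.0, -0.013, 1.0, -0.0]
contact_force: [1.5, -0.0, 0.3]
gripper_width: 0.999
grip_force: 0.0
```

```bash
python3 -m handwheel '[-0.026,-0.04,0,0,-1, -0.026,-0.04,0,0,-1, -0.026,-0.04,0,0,-1, -0.026,-0.04,0,0,-1, -0.026,-0.04,0,0,-1, -0.026,-0.04,0,0,-1, 0,0,0,0,-1, 0,0,0,0,-1]'
```

```text
time: 1.75
tool_pos: [0.4345, 0.2864, 0.4018]
tool_rot: [-0.0, -0.011, 1.0, 0.0]
contact_force: [0.1, 0.4, 1.1]
gripper_width: 1.001
grip_force: 0.0
```

```bash
python3 -m handwheel '[0.001,-0.049,0,0,-1, 0.001,-0.049,0,0,-1, 0.001,-0.049,0,0,-1, 0.001,-0.049,0,0,-1, 0.001,-0.049,0,0,-1, 0.001,-0.049,0,0,-1, 0.001,-0.049,0,0,-1, 0.001,-0.049,0,0,-1]'; python3 -m handwheel '[0.001,-0.014,0.03,0,-1, 0,0,0.048,0,-1, 0,0,0.048,0,-1, 0,0,0.048,0,-1, 0,0,0.048,0,-1, 0,0,0,0,-1, 0,0,0,0,-1, 0,0,0,0,-1]'; python3 -c "
from h import *
shot('wrist','w1.png',s=1.2);p=imaging.camera_params('wrist');print(w2px(p,[.434,-.1195,.042])*1.2)"
```

```text
time: 2.55
tool_pos: [0.4358, -0.1057, 0.4021]
tool_rot: [0.0, -0.013, 1.0, 0.0]
contact_force: [1.2, 0.3, -0.1]
gripper_width: 1.0
grip_force: 0.0
time: 3.35
tool_pos: [0.4369, -0.119, 0.1824]
tool_rot: [0.002, -0.013, 1.0, -0.001]
contact_force: [0.2, -0.5, -0.4]
gripper_width: 0.996
grip_force: 0.0
[335.73503227 236.34927826]
```

View pics/w1.png

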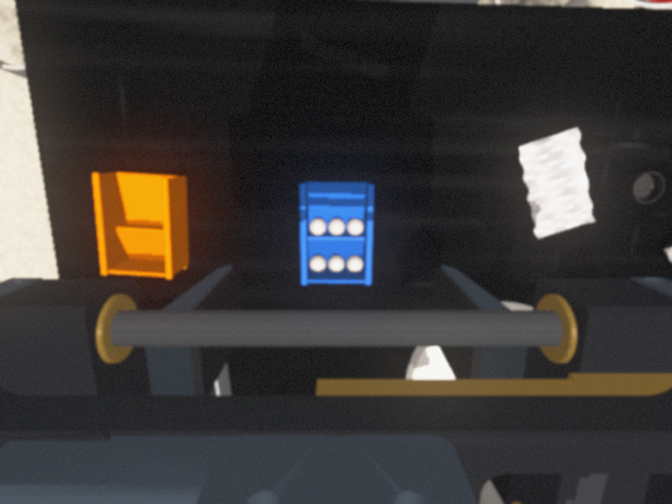

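```bash
python3 -m handwheel '[0.003,0,0.04,0,-1, 0,0,0.045,0,-1, 0,0,0.045,0,-1, 0,0,0.029,0,-1, 0,0,0.010,0,-1, 0,0,0,0,-1, 0,0,0,0,0, 0,0,0,0,1]' 40; python3 -m handwheel '[0,0,0,0,1, 0,0,0,0,1, 0,0,0,0,1, 0,0,0,0,1, 0,0,0,0,1, 0,0,0,0,1, 0,0,0,0,1, 0,0,0,0,1]' 40
```

```text
time: 4.2
tool_pos: [0.4336, -0.1195, 0.0127]
tool_rot: [0.001, -0.013, 1.0, -0.001]
contact_force: [0.5, -0.7, -0.1]
gripper_width: 0.854
grip_force: 0.0
time: 5.0
tool_pos: [0.4326, -0.1192, 0.0115]
tool_rot: [0.0, -0.012, 1.0, -0.0]
contact_force: [-2.2, 0.7, 13.0]
gripper_width: 0.62
grip_force: 40.0
```

```bash
python3 -m handwheel '[0,0,-0.005,0,1, 0,0,-0.015,0,1, 0,0,-0.025,0,1, 0,0,-0.02,0,1, 0,0,-0.008,0,1, -0.008,-0.008,0,0,1, -0.016,-0.016,0,0,1, -0.024,-0.024,0,0,1]'; python3 -m handwheel '[-0.028,-0.03,0,0,1, -0.03,-0.031,0,0,1, -0.024,-0.026,0,0,1, -0.016,-0.017,0,0,1, -0.010,-0.010,0,0,1, -0.004,-0.003,0.006,0,1, 0,0,0.012,-1.5,1, 0,0,0.008,-2,1]'; python3 -c "
from h import *
print(env.state()['joint_positions'])
shot('scene','sc2.png',crop=(160,60,400,260),s=3)"
```

```text
time: 5.8
tool_pos: [0.4812, -0.1661, 0.0828]
tool_rot: [-0.001, -0.013, 1.0, 0.0]
contact_force: [0.7, -0.4, -2.2]
gripper_width: 0.623
grip_force: 40.0
time: 6.6
tool_pos: [0.595, -0.2789, 0.0559]
tool_rot: [-0.001, -0.044, 0.999, 0.001]
contact_force: [0.1, 1.3, -2.0]
gripper_width: 0.623
grip_force: 40.0
[-4.73821377e-01  5.36954160e-01  1.86694192e+00  3.47583273e-05
  7.39962626e-01 -2.13345403e+00]
```

View pics/sc2.png

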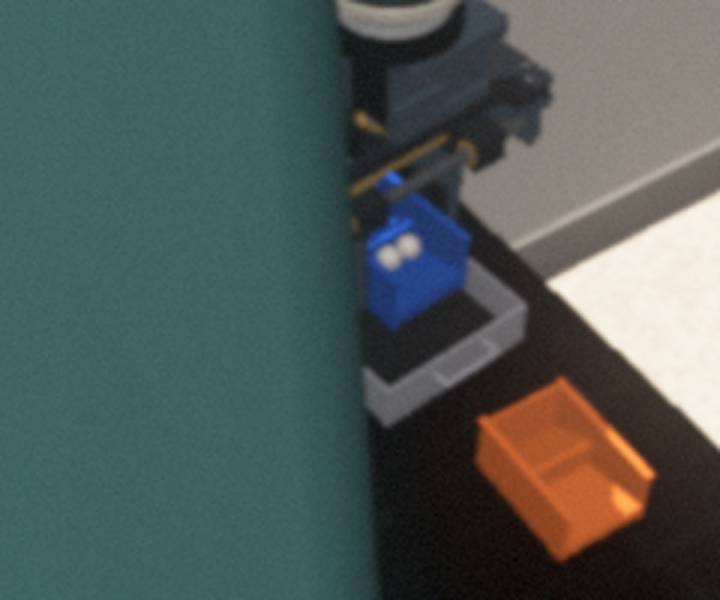

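```bash
python3 -m handwheel '[-0.01,0,0,0,1, -0.02,0,0,0,1, -0.018,0,0,0,1, -0.009,0,0,0,1, 0,0,0,0,1, 0,0,0,0,1, 0.01,0,0,0,1, 0.02,0,0,0,1]'; python3 -m handwheel '[0.03,0,0,0,1, -0.03,0,0,0,1, -0.03,0,0,0,1, -0.02,0,0,0,1, -0.01,0,0,0,1, 0,0,0,0,1, 0,0,0,0,1, 0,0,0,0,1]'; python3 -c "
from h import *
shot('scene','sc3.png',crop=(240,60,400,220),s=3);shot('top','top3.png',crop=(280,60,420,260),s=3)
a=cv2.imread('pics/sc3.png');b=cv2.imread('pics/top3.png');b=cv2.resize(b,(336,480));cv2.imwrite('pics/c3.png',np.hstack([a,b]))"
```

```text
time: 7.45
tool_pos: [0.6226, -0.2777, 0.058]
tool_rot: [0.0, -0.043, 0.999, -0.0]
contact_force: [-0.9, -0.2, -1.4]
gripper_width: 0.619
grip_force: 40.0
time: 8.25
tool_pos: [0.6818, -0.2727, 0.0577]
tool_rot: [-0.0, -0.043, 0.999, 0.0]
contact_force: [-0.7, -0.3, -1.9]
gripper_width: 0.623
grip_force: 40.0
```

View pics/c3.png

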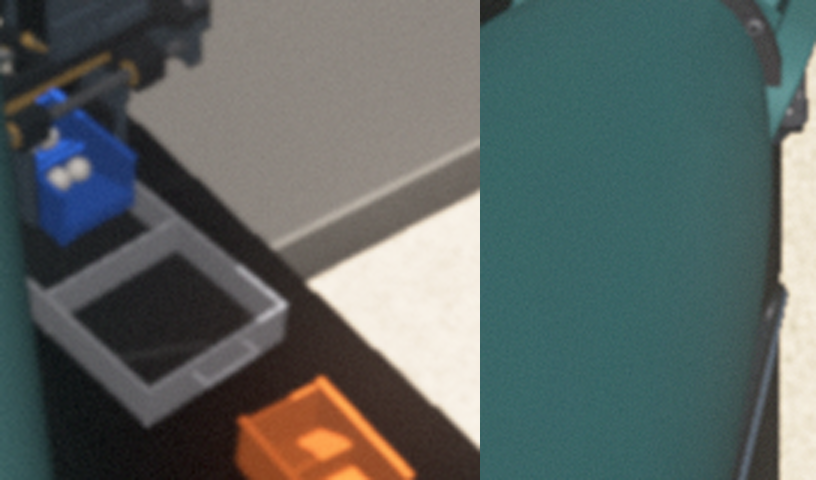

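```bash
python3 -m handwheel '[0.01,0,0,0,1, 0.02,0,0,0,1, 0.03,0,0,0,1, 0.038,0,0,0,1, -0.037,0,0,0,1, -0.036,0,0,0,1, -0.018,0,0,0,1, -0.008,0,0,0,1]'; python3 -c "
from h import *
shot('scene','sc4.png',crop=(240,60,400,220),s=3)"
```

```text
time: 9.15
tool_pos: [0.6848, -0.2724, 0.0581]
tool_rot: [0.0, -0.043, 0.999, -0.0]
contact_force: [-0.4, -0.4, -1.9]
gripper_width: 0.628
grip_force: 40.0
```

View pics/sc4.png

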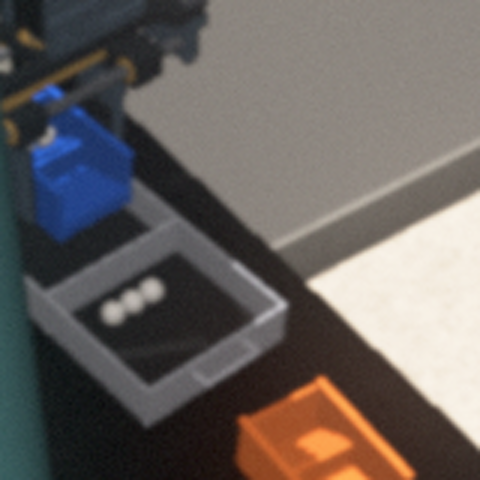

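```bash
python3 -m handwheel '[0.01,0,0,0,1, 0.02,0,0,0,1, 0.02,0,0,0,1, 0.008,0,0,4,1, 0,0,0,8.5,1, 0,0,0,8.5,1, 0,0,0,8.5,1, 0,0,0,8.5,1]'; python3 -m handwheel '[0,0,0,8.5,1, 0,0,0,8.5,1, 0,0,0,8.5,1, 0,0,0,8.5,1, 0,0,0,8.5,1, 0,0,0,8.5,1, 0,0,0,8.5,1, 0,0,0,8.5,1]';  python3 -m handwheel '[0,0,0,8.5,1, 0,0,0,8.5,1, 0,0,0,8.5,1, 0,0,0,8.5,1, 0,0,0,8.5,1, 0,0,0,8.5,1, 0,0,0,8.5,1, 0,0,0,8.5,1]'
```

```text
time: 10.0
tool_pos: [0.6239, -0.2775, 0.0578]
tool_rot: [-0.001, 0.288, 0.958, 0.0]
contact_force: [0.0, -0.1, -1.0]
gripper_width: 0.623
grip_force: 40.0
time: 10.8
tool_pos: [0.6239, -0.2775, 0.0577]
tool_rot: [-0.001, 0.774, 0.633, -0.0]
contact_force: [1.0, -0.9, -2.1]
gripper_width: 0.623
grip_force: 40.0
time: 11.6
tool_pos: [0.624, -0.2774, 0.0578]
tool_rot: [-0.0, 0.996, 0.092, -0.001]
contact_force: [0.4, 0.9, -2.0]
gripper_width: 0.622
grip_force: 40.0
```

```bash
python3 -m handwheel '[0,0,0,5.7,1, -0.01,0,0,0,1, -0.02,0,0,0,1, -0.02,0,0,0,1, -0.01,0,0,0,1, 0,0,0,0,1, 0,0,0,0,1, 0.01,0,0,0,1]'; python3 -m handwheel '[0.025,0,0,0,1, 0.04,0,0,0,1, 0.049,0,0,0,1, -0.045,0,0,0,1, -0.045,0,0,0,1, -0.025,0,0,0,1, -0.01,0,0,0,1, 0,0,0,0,1]'; python3 -c "
from h import *
shot('scene','sc5.png',crop=(200,60,400,220),s=3);shot('top','t5.png')"
```

```text
time: 12.4
tool_pos: [0.5765, -0.2821, 0.058]
tool_rot: [-0.0, 0.999, 0.046, -0.0]
contact_force: [0.4, 0.0, -1.9]
gripper_width: 0.624
grip_force: 40.0
time: 13.2
tool_pos: [0.5659, -0.2831, 0.0581]
tool_rot: [0.0, 0.999, 0.046, 0.0]
contact_force: [0.5, -0.6, -1.8]
gripper_width: 0.621
grip_force: 40.0
```

View pics/sc5.png

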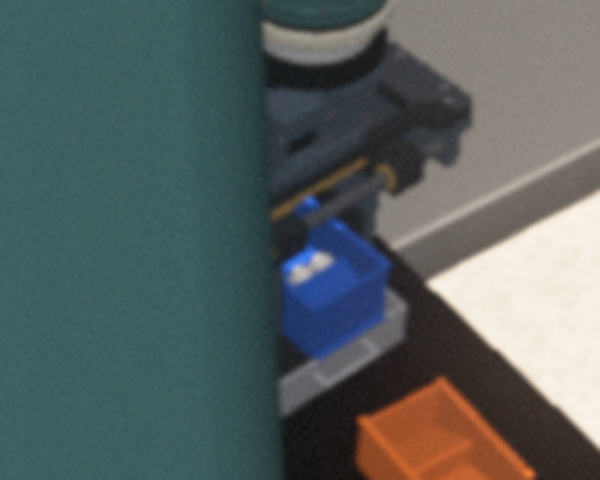

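```bash
python3 -m handwheel '[0.01,0,0,0,1, 0.02,0,0,0,1, 0.03,0,0,0,1, 0.038,0,0,0,1, -0.037,0,0,0,1, -0.036,0,0,0,1, -0.018,0,0,0,1, -0.008,0,0,0,1]'; python3 -c "
from h import *
shot('scene','sc6.png',crop=(240,60,400,220),s=2.5);shot('wrist','w6.png',s=.8)
a=cv2.imread('pics/sc6.png');b=cv2.imread('pics/w6.png');b=cv2.copyMakeBorder(b,0,400-b.shape[0],0,0,0)[:, :400];cv2.imwrite('pics/c6.png',np.hstack([a,b]))"
```

```text
time: 14.1
tool_pos: [0.5646, -0.283, 0.0579]
tool_rot: [-0.0, 0.999, 0.046, -0.0]
contact_force: [-0.1, -0.3, -0.8]
gripper_width: 0.621
grip_force: 40.0
```

View pics/c6.png

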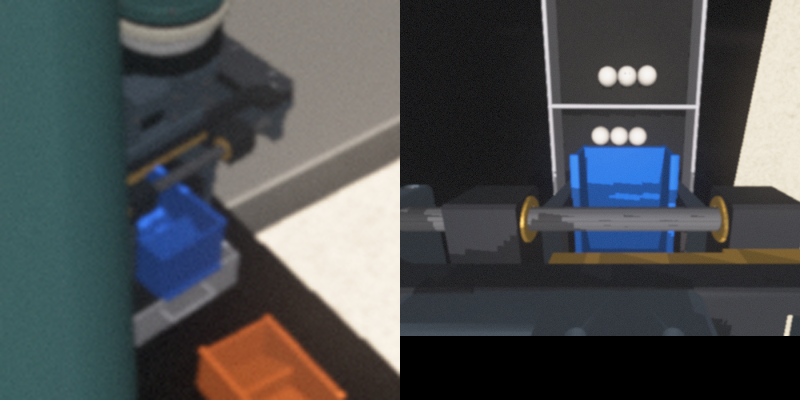

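```bash
python3 -m handwheel '[0,0,-0.02,0,1, 0,0,-0.02,0,1, -0.019,-0.029,0,0,1, -0.019,-0.029,0,0,1, -0.019,-0.029,0,0,1, -0.019,-0.029,0,0,1, -0.019,-0.029,0,0,1, -0.019,-0.029,0,0,1]'; python3 -m handwheel '[0,0,0,0,1, 0,0,0.025,0,1, 0,0,0.03,0,1, 0,0,0.015,0,1, 0,0,0.008,0,1, 0,0,0.005,0,1, 0,0,0,0,1, 0,0,0,0,1]'
```

```text
time: 15.0
tool_pos: [0.4362, -0.1193, 0.0985]
tool_rot: [0.0, 0.999, 0.046, 0.001]
contact_force: [1.0, -0.7, -2.1]
gripper_width: 0.625
grip_force: 40.0
time: 15.8
tool_pos: [0.4358, -0.1204, 0.0155]
tool_rot: [0.0, 0.999, 0.046, 0.0]
contact_force: [-0.4, 0.2, -0.9]
gripper_width: 0.626
grip_force: 40.0
```

```bash
python3 -m handwheel '[0,0,0.002,0,1, 0,0,0.001,0,1, 0,0,0,0,1, 0,0,0,0,0, 0,0,0,0,-1, 0,0,0,0,-1, 0,0,0,0,-1, 0,0,0,0,-1]'; python3 -m handwheel '[0,0,0,0,-1, 0,0,0,0,-1, 0,0,-0.01,0,-1, 0,0,-0.02,0,-1, 0,0,-0.03,0,-1, 0,0,-0.04,0,-1, 0,0,-0.04,0,-1, 0,0,0,0,-1]'; python3 -c "
from h import *
shot('wrist','w7.png')
shot('scene','s7.png');cv2.imwrite('pics/c7.png',cv2.resize(np.hstack([cv2.imread('pics/w7.png')[:, 100:500],cv2.imread('pics/s7.png')[:,160:]]),None,fx=.95,fy=.95))"
```

```text
time: 16.6
tool_pos: [0.4352, -0.1202, 0.012]
tool_rot: [0.0, 0.999, 0.046, 0.0]
contact_force: [-0.1, -1.1, -0.8]
gripper_width: 0.947
grip_force: 0.0
time: 17.4
tool_pos: [0.4377, -0.121, 0.1572]
tool_rot: [0.001, 0.999, 0.046, 0.004]
contact_force: [0.2, -0.4, 0.6]
gripper_width: 0.999
grip_force: 0.0
```

View pics/c7.png

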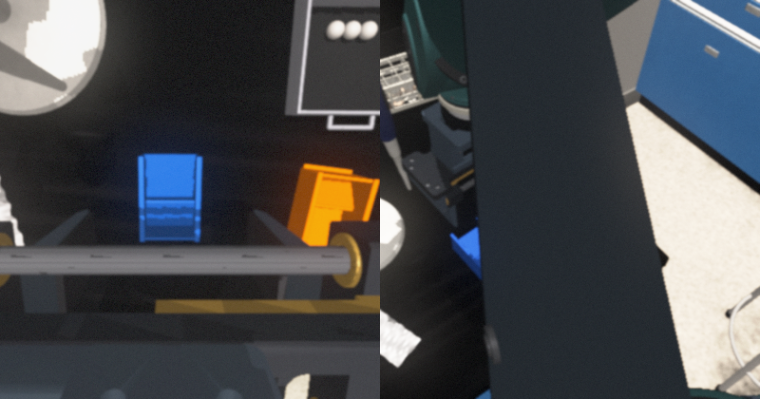

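```bash
python3 -c "
from rig import env
print(env.close_job())"
```

```text
the job is handed in; nothing more can be done
None
```

The last pictures show three balls in each bay of the tray and the blue shaker upright and released on the bench; I handed the job in at about 17.5 s, and the interface returned no verdict.

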